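# Unblock and hold open the spring arm of a phone repair fixture

### The arm

A 6-joint arm with a two-finger parallel gripper is mounted at the origin on the work surface. World frame = base frame: x ahead of the robot, y to its left, z up, the work surface at z = 0. Lengths are in m, angles in rad, forces in N, time in s.
With the tool pointing down it reaches from about 0.375 to 0.975 m from the base axis. Payload 3.8 kg.
Tool frame: the origin (TCP) lies at the very end of the fingers, on their centre line; the grasp point (between the pads) lies 19 mm behind it; z points along the fingers, y is the direction in which the jaws open and shut (so a half turn about z gives the same grasp; the last joint's range is limited). The gripper opens to 85 mm and grips with 20 to 120 N. Pads are 22 mm wide; open, the fingers measure 114 mm over their backs; the gripper's body (76 mm by 85 mm) begins 54 mm behind the grasp point. The pads swing forward as they close: fully open they stand 13 mm farther back than shut.
Start: joints at [1.114, 0.264, 1.604, -0, 1.274, -0.037], TCP at [0.275, 0.616, 0.231] pointing down, gripper open.
Joint ranges: [-2.63, 2.63], [-0.94, 2.18], [0.31, 2.57], [-1.31, 4.45], [0, 2.66], [-2.55, 2.55]. Speed limits (rad/s): [2.57, 2.57, 3.14, 3.14, 3.14, 3.14].

### API

Orientations are given as a rotation vector (axis times angle).
In Python, from workcell import bot, read_camera, finish_job gives the robot as it stands. The module is installed in compiled form; this text tells all that it offers.
- The arm moves only by the tool servo_tool, never from a script. Its argument "targets" is text: rows parted by semicolons, each of 7 numbers parted by spaces: the turn, a rotation vector about the tool's x, y, z in rad, then the shift along the tool's x, y, z in mm, then the finger opening in mm, from 0 to 85.4. In form: wx wy wz x y z gripper; .... A call has 1 to 8 rows; each row shifts and turns the pose as measured when the row begins, along the tool's axes as they then stand; what a row does not reach is not made up. A row lasts 1/12 s, in which the tool goes at most 41.7 mm and 7.16 degrees, less where a joint would pass 70% of its speed; a pose out of reach is approached as far as the arm can. A call is refused whole if a number of a shift passes 41.7 or a number of a turn 0.125, either way. A call with a gripper value outside its range is refused whole. The fingers move at their own pace and stop on an object; "newtons" is the grip in N (left out, the last holds). Time passes only in rows, so rows that do not move let the fingers close. It gives the time, the measured TCP pose, the force and the opening at its end, in the units of the state.
- bot.read_state(): the state, without advancing time (a new reading comes with each control period).
- read_camera(name): name is "scene" or "top" or "wrist"; returns a dict with "image" (420x560x3 uint8, red, green, blue), "mtx" (3x3 intrinsics, pixels), "eye" and "orientation" of the camera in the world; the wrist camera has in their place "T_tool_cam" (4x4, takes a point from camera to tool coordinates, whose origin is the TCP and whose axes are the flange's). Camera axes: x right, y up, looking along -z (the intrinsics and any distortion apply to the point x, -y, -z); pixel columns grow to the right and rows downward; lengths in m; the calibration is good to about 2 mm. A picture is of the moment at which its call begins: read the wrist's pose just before it. There is no depth.
- finish_job(): hands the job in, once; it reports no verdict.
The state is a dict: "time": time; "q": joint angles; "joint_vel": joint speeds; "joint_torque": joint torques, N m; "tool_pos": TCP position; "tcp_rot": TCP orientation; "wrist_force": force on the tool from outside, world axes, zero at the start; "torque": the same for the moment, N m; "width": opening from 0.0 (shut) to 1.0 (fully open).
Only numpy, scipy, OpenCV 4.12 (cv2) and the standard library are available. Lean on these libraries where they do the work, as an engineer would, in place of code of your own. Each camera call takes 0.05 s, during which the arm holds its last target.

### The job

The blue spring arm of the phone fixture must be held wide open so that the phone can be taken out. Lift the orange limiting collar up and off the stop pin and set it down (do not drop it) inside the white parts tray, then swing the red-knobbed arm against its spring until it is fully home against the bare stop pin, and finish while still holding it there with the fingers: do not let go. Leave the phone and everything else on the bench where it is.

Things in the scene. Friction and masses are not known exactly. Their poses are not given: they have to be found in the camera images.
- fixture: Aluminium fixture plate 200 x 200 x 12 mm, fixed to the bench (it does not move). Origin: centre of its underside, on the work surface; x and y along its sides, z up. In its frame, mm: arm pivot axis at (50, -60); stop pin axis at (-29, -50); phone cradle with low green rails (top 19 mm above the bench) centred at (0, 47).
- pivot (a point): Top of the arm's pivot axis, 50 mm above the bench. The arm turns about the vertical line through it. The pivot body is a cylinder of radius 17 mm. The arm is a level bar 18 mm wide, reaching 140 mm from this axis, 26 to 38 mm above the bench, with a rubber pad below it that clears the phone by about 1.5 mm.
- stop_pin (a point): Top of the upright steel stop pin, 12 mm in diameter with a small bevel at the tip, 62 mm above the bench. A shoulder 20 mm in diameter at its foot, with its top 24 mm above the bench, carries the collar.
- clamp_arm (a joint): Angle of the blue spring arm, rad: 0 = at rest over the phone, along the fixture's +y; grows counter-clockwise seen from above (towards the fixture's -x); 1.25 = against the bare stop pin; blocked at about 1.08 while the collar is on the pin. A torsion spring always drives it back to 0: at the knob about 2 N at the start, about 6 N at the stop.
- red_knob (a point): Centre of the top of the red knob, an upright round post 18 mm in diameter that stands on the arm 130 mm from the pivot axis; it rises from 38 to 78 mm above the bench and does not turn in the arm.
- collar: Loose orange plastic ring, 44 mm outside diameter, 17 mm hole, 20 mm high, about 40 g. It starts on the stop pin, resting on the shoulder (underside 24 mm above the bench). Origin: centre of its underside; z along its hole, up.
- tray: White open parts tray, 150 (its x) x 120 (its y) x 20 mm high, walls 4 mm, fixed to the bench. Origin: centre of its underside on the bench; its inner floor is 4 mm above that. It lies left or right of the fixture.
- phone: Black phone 150 x 75 x 9 mm, loose in the fixture's cradle, long side along the fixture's x. Origin: centre of its underside, 12 mm above the bench. To be left where it is.
- meter: Orange multimeter 150 (x) x 85 (y) x 38 mm, loose, lying on the other side of the fixture from the tray. Origin: centre of its underside. To be left alone.
- spool: Copper-coloured solder spool, 48 mm in diameter, 32 mm high, standing. Origin: centre of its underside. To be left alone.
- driver: Screwdriver 150 mm long, lying on the bench. Origin: underside, near its middle; handle to its -x. To be left alone.
- jar: Small glass jar, 54 mm in diameter, 60 mm high. Origin: centre of its underside. To be left alone.
Mind the look-alikes: they are no part of the job. What is meant by the collar is not pink, and is the larger of those in its own colour.

How it is judged:
On the way, in this order (a step that is already met when the one before it is completed fails the run):
1. the collar has been lifted clear off the stop pin, held in the fingers (height (world z) of collar above 0.063 m and contact force between the fingers and collar above 0.2 N), for 0.1 s.
2. the collar lies released and at rest in the parts tray (x of collar in the frame of tray between -0.06 and 0.06 m and y of collar in the frame of tray between -0.045 and 0.045 m and height (world z) of collar below 0.03 m and contact force between the fingers and collar below 0.05 N and linear speed of collar below 0.05 m/s), for 0.2 s.
At the end, for the whole second after the job is handed in: The arm stands still at the stop pin (joint above 1.19 of 1.25 rad), the fingers pressing on it with more than 2 N and holding it as the program ends; the collar lies released and at rest on the tray floor (centre 15 mm or more inside the tray's edges, underside below 30 mm) (all of step 2 and value of joint clamp_arm above 1.19 rad and velocity of joint clamp_arm between -0.05 and 0.05 rad/s and contact force between the fingers and clamp_arm above 2 N); the arm keeps its last pose, push and grip.
It fails at once if the collar is let go or thrown from a height (underside above 90 mm and not in the fingers) (height (world z) of collar above 0.09 m and contact force between the fingers and collar below 0.02 N).
It fails at once if the phone is shifted by more than 10 mm (distance of phone from where it was at the start of the episode above 0.01 m).
It fails at once if another thing on the bench is disturbed (shifted by more than 20 mm) (distance of any of meter, spool, driver, jar from where it was at the start of the episode above 0.02 m).
It also fails if it takes over 54 s, if anything falls off the work surface, if the arm or the gripper's body presses on something with over 40 N, if the wrist force passes 120 N, or if a joint passes its speed limit or range.

## Working session

There is one attempt and no reset: what is moved stays moved. The work goes in short steps, Python scripts to look and compute and a tool call to move; the robot and the scene stay as the last step left them, time stands still between calls to the robot, and variables do not carry over. Pictures are saved under pics/ and viewed, and the job is handed in when it is done.

Besides the shell and the picture viewer there is one more tool, called after "Call:" as name(argument=value, ...) on one line, values as JSON. servo_tool: Moves the arm, as the interface text tells. Its arguments: {"type":"object","properties":{"targets":{"type":"string"},"newtons":{"type":"number"}},"required":["targets"]}

```bash
mkdir -p pics; python3 - <<'E'
from workcell import bot, read_camera
import cv2, numpy as np
np.set_printoptions(precision=4,suppress=True)
s=bot.read_state(); print({k:np.round(v,4) for k,v in s.items()})
for n in ["scene","top","wrist"]:
    c=read_camera(n); cv2.imwrite(f"pics/{n}0.png",c["image"][:,:,::-1])
    print(n,[ (k,np.array(v)) for k,v in c.items() if k!="image"])
E
```

```text
{'time': np.float64(0.0), 'q': array([ 1.1141,  0.2648,  1.6054,  0.    ,  1.2737, -0.0369]), 'joint_vel': array([ 0.0006, -0.0007, -0.0002, -0.0009,  0.0004, -0.0007]), 'joint_torque': array([  0.0007, -51.5117, -36.732 ,  -0.0001,   0.0129,   0.    ]), 'tool_pos': array([0.2748, 0.6157, 0.2299]), 'tcp_rot': array([-0.6545, -3.0721,  0.0035]), 'wrist_force': array([ 0.3188,  0.9945, -0.7507]), 'torque': array([-0.0183,  0.0367, -0.0444]), 'width': np.float64(1.0047)}
scene [('mtx', array([[426.0142,   0.    , 280.902 ],
       [  0.    , 426.0142, 209.1445],
       [  0.    ,   0.    ,   1.    ]])), ('eye', array([0.8939, 0.4117, 0.8804])), ('orientation', array([0.2642, 0.7349, 2.4009]))]
top [('mtx', array([[439.824 ,   0.    , 277.8103],
       [  0.    , 439.824 , 210.949 ],
       [  0.    ,   0.    ,   1.    ]])), ('eye', array([0.3809, 0.0049, 0.9801])), ('orientation', array([ 0.1349, -0.1628, -1.5561]))]
wrist [('mtx', array([[300.6191,   0.    , 279.4439],
       [  0.    , 300.6191, 211.3292],
       [  0.    ,   0.    ,   1.    ]])), ('T_tool_cam', array([[ 0.0006,  0.9565,  0.2916,  0.0754],
       [ 1.    , -0.0007,  0.0002,  0.0002],
       [ 0.0004,  0.2916, -0.9565, -0.1422],
       [ 0.    ,  0.    ,  0.    ,  1.    ]]))]
```

View pics/scene0.png

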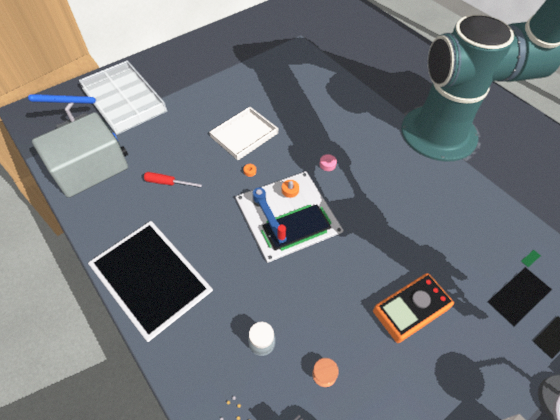

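View pics/top0.png

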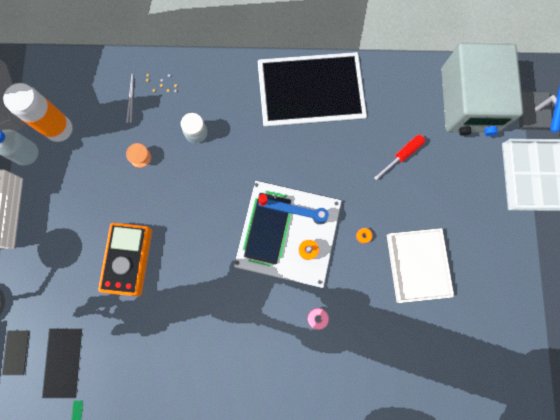

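View pics/wrist0.png

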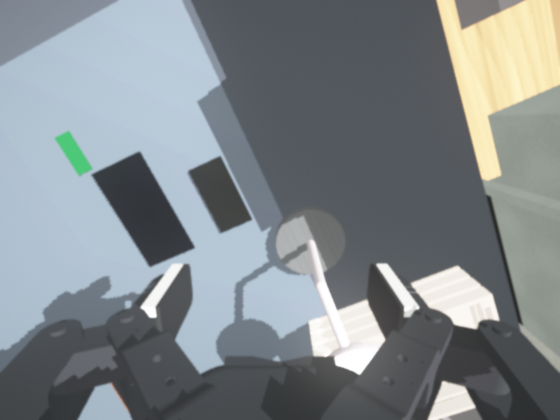

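Top view: the candidates are the orange ring on the pin (309,250), a small orange ring on the bench (364,235) and a pink ring (318,318). The one on the pin is the larger orange ring, so I'll measure that one and check it in a crop.

```bash
cat > h.py <<'E'
from workcell import bot, read_camera
import cv2, numpy as np
from scipy.spatial.transform import Rotation as R
np.set_printoptions(precision=4,suppress=True)
def campose(c,s=None):
    if 'eye' in c: return np.array(c['eye']),R.from_rotvec(c['orientation']).as_matrix()
    T=np.array(c['T_tool_cam']);Rt=R.from_rotvec(s['tcp_rot']).as_matrix()
    return np.array(s['tool_pos'])+Rt@T[:3,3],Rt@T[:3,:3]
def ray(c,uv,z,s=None):
    e,M=campose(c,s);K=np.array(c['mtx'])
    d=np.linalg.inv(K)@[uv[0],uv[1],1]; d=M@[d[0],-d[1],-d[2]]
    return e+d*(z-e[2])/d[2]
def proj(c,p,s=None):
    e,M=campose(c,s);q=M.T@(np.array(p)-e);K=np.array(c['mtx'])
    return (K@[q[0]/-q[2],-q[1]/-q[2],1])[:2]
def blobs(img,lo,hi,amin=20):
    m=cv2.inRange(cv2.cvtColor(img,cv2.COLOR_RGB2HSV),lo,hi)
    n,l,st,ce=cv2.connectedComponentsWithStats(m)
    return [(ce[i].round(1),st[i]) for i in range(1,n) if st[i][4]>=amin],m,l
E
python3 - <<'E'
from h import *
for n in ["top","scene"]:
    c=read_camera(n);im=c['image']
    print(n)
    for name,lo,hi,z in [("orange",(8,180,120),(20,255,255),.044),("pink",(150,60,100),(175,255,255),.02),("red",(0,180,100),(4,255,255),.078),("blue",(100,140,60),(120,255,255),.05)]:
        for ce,st in blobs(im,lo,hi)[0]:
            print(name,ce,st,ray(c,ce,z))
    # tray, plate white
    m=cv2.inRange(cv2.cvtColor(im,cv2.COLOR_RGB2HSV),(0,0,140),(180,60,255))
    cs,_=cv2.findContours(m,cv2.RETR_EXTERNAL,cv2.CHAIN_APPROX_NONE)
    for k in cs:
        if cv2.contourArea(k)>1500:
            r=cv2.minAreaRect(k);b=cv2.boxPoints(r)
            print("white",cv2.contourArea(k),np.round(r[0]),[ray(c,p,.012)[:2].round(3).tolist() for p in b], [ray(c,p,.02)[:2].round(3).tolist() for p in b])
c=read_camera("top")['image']
cv2.imwrite("pics/topcrop.png",cv2.resize(c[170:345,220:470],None,fx=3.2,fy=3.2,interpolation=cv2.INTER_CUBIC)[:,:,::-1])
E
```

```text
top
orange [ 50. 122.] [ 26 101  40  35 675] [0.7572 0.4991 0.044 ]
orange [132.2 260.5] [ 99 223  53  73 759] [0.4509 0.2952 0.044 ]
orange [364.3 235.3] [357 229  15  14 143] [ 0.5095 -0.1977  0.044 ]
orange [309.9 247.7] [300 240  18  19 158] [ 0.4816 -0.0803  0.044 ]
pink [318.  318.3] [307 308  22  22 333] [ 0.3339 -0.0988  0.02  ]
red [410.5 147.3] [396 135  29  26 299] [ 0.6976 -0.2962  0.078 ]
red [262.2 198.6] [259 194   8  10  61] [0.5803 0.0225 0.078 ]
red [107.2 283.3] [105 281   5   6  20] [0.4022 0.3314 0.078 ]
red [117.8 284.8] [116 283   5   5  20] [0.3994 0.31   0.078 ]
red [128.1 285.9] [126 284   5   5  22] [0.3974 0.2893 0.078 ]
blue [555.9 115.1] [550  85  10  48 261] [ 0.789  -0.6423  0.05  ]
blue [490.8 130.7] [485 126  13  10 113] [ 0.7492 -0.4895  0.05  ]
blue [  1.6 136.2] [  0 131   5  11  44] [0.7202 0.5979 0.05  ]
blue [294.  209.7] [262 199  66  24 554] [ 0.5628 -0.0459  0.05  ]
white 2405.0 [440. 402.] [[0.171, -0.214], [0.239, -0.241], [0.161, -0.49], [0.094, -0.46]] [[0.172, -0.212], [0.24, -0.239], [0.162, -0.485], [0.096, -0.456]]
white 6749.0 [422.
[... 2052 characters left out ...]
, [0.341, -0.406], [0.372, -0.257], [0.552, -0.239]]
white 4666.0 [ 78. 147.] [[0.937, -0.7], [0.733, -0.74], [0.76, -0.402], [0.939, -0.387]] [[0.937, -0.69], [0.735, -0.73], [0.761, -0.394], [0.938, -0.38]]
white 3599.0 [123.  95.] [[0.742, -0.81], [0.549, -0.885], [0.573, -0.529], [0.742, -0.484]] [[0.743, -0.798], [0.552, -0.873], [0.575, -0.52], [0.744, -0.476]]
white 3497.0 [467.  24.] [[-0.325, -0.594], [-0.888, -0.184], [-0.616, -0.012], [-0.115, -0.379]] [[-0.314, -0.584], [-0.871, -0.179], [-0.602, -0.008], [-0.106, -0.372]]
white 6790.5 [167.  34.] [[0.593, -1.261], [0.001, -0.83], [0.23, -0.516], [0.74, -0.891]] [[0.596, -1.246], [0.009, -0.819], [0.236, -0.508], [0.741, -0.879]]
```

View pics/topcrop.png

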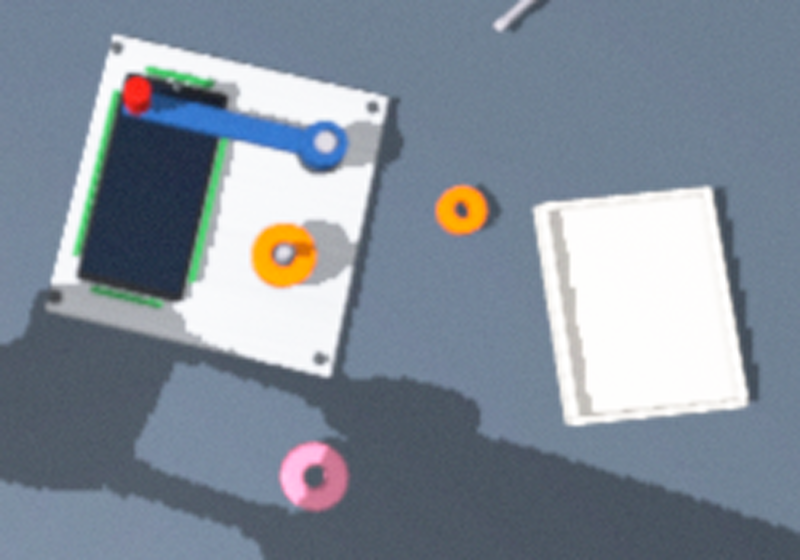

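```bash
cat >> h.py <<'E'
def fit2(P,Q): # rigid 2D P->Q
    pm,qm=P.mean(0),Q.mean(0);H=(P-pm).T@(Q-qm);a=np.arctan2(H[0,1]-H[1,0],H[0,0]+H[1,1])
    c,s=np.cos(a),np.sin(a);M=np.array([[c,-s],[s,c]]);t=qm-M@pm
    return a,M,t,(P@M.T+t)-Q
E
python3 - <<'E'
from h import *
c=read_camera("top"); sc=read_camera("scene")
px=lambda u,v:(u/3.2+220-.34,v/3.2+170-.34)
P=np.array([[100,100],[100,-100],[-100,-100],[-100,100]])/1e3
Q=np.array([ray(c,px(*p),.012)[:2] for p in [(112,37),(390,97),(333,377),(50,308)]])
a,M,t,r=fit2(P,Q);print("fix",a,t,r.round(4).tolist())
for n,p,z in [("pivot",(50,-60),.05),("pin",(-29,-50),.062),("collartop",(-29,-50),.044),("knob0",(50,70),.078)]:
    w=M@np.array(p)/1e3+t;w=np.r_[w,z];print(n,w,"top",proj(c,w),"scene",proj(sc,w))
print("ring meas",ray(c,px(285,255),.044),"pin",ray(c,px(284,253),.062),"pivot",ray(c,px(325,142),.05))
Q=np.array([ray(c,px(*p),.02)[:2] for p in [(535,206),(713,187),(748,405),(568,425)]])
P=np.array([[75,60],[75,-60],[-75,-60],[-75,60]])/1e3
a,M,t,r=fit2(P,Q);print("tray",a,t,r.round(4).tolist())
print(proj(sc,[*t,.004]))
cv2.imwrite("pics/sccrop.png",cv2.resize(sc['image'][95:270,190:390],None,fx=4,fy=4,interpolation=cv2.INTER_CUBIC)[:,:,::-1])
E
```

```text
fix -0.2126535746752623 [ 0.5178 -0.0366] [[0.0016, -0.0014], [0.0006, -0.0], [0.0002, -0.0005], [-0.0024, 0.0019]]
pivot [ 0.554  -0.1058  0.05  ] top [321.7743 214.0081] scene [259.0657 191.4037]
pin [ 0.4789 -0.0793  0.062 ] top [310.2398 248.0834] scene [290.3222 180.6427]
collartop [ 0.4789 -0.0793  0.044 ] top [309.473 248.974] scene [290.0994 185.1459]
knob0 [0.5814 0.0213 0.078 ] top [262.771  198.0673] scene [282.0131 226.6747]
ring meas [ 0.4781 -0.0777  0.044 ] pin [ 0.4775 -0.0755  0.062 ] pivot [ 0.5539 -0.1046  0.05  ]
tray 0.10836123704029028 [ 0.4493 -0.3231] [[0.0012, -0.0023], [-0.0004, 0.0031], [-0.001, 0.0013], [0.0002, -0.0021]]
[244.8886 133.8673]
```

View pics/sccrop.png

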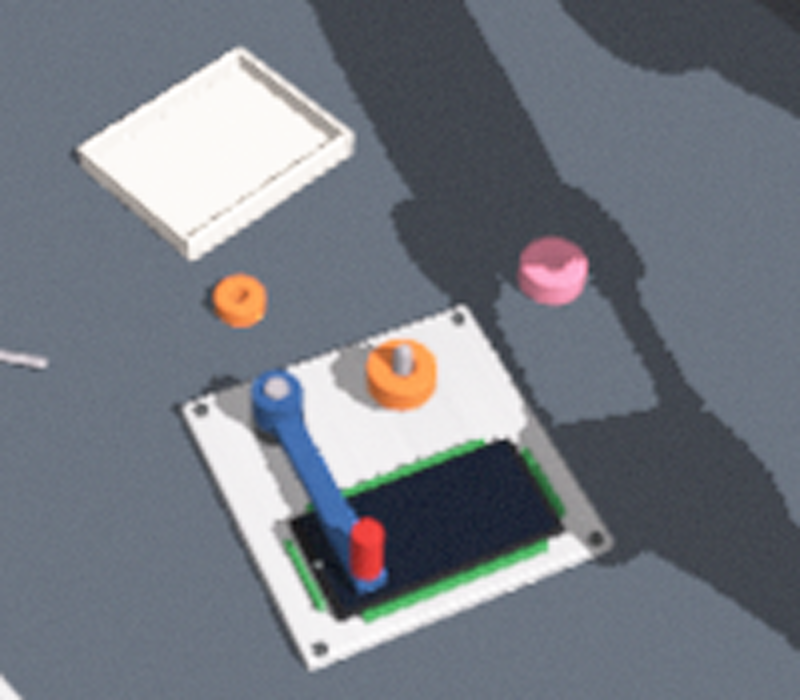

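The collar on the pin measures about 43 mm across, at the fixture's computed pin position of (0.478, -0.078). The bench ring measures about 36 mm and the other look-alike is pink, so the choice is confirmed. Moving over at the current height.

Call:
servo_tool(targets="0 0 0 -26 -30.6 0 85;0 0 0 -26 -30.6 0 85;0 0 0 -26 -30.6 0 85;0 0 0 -26 -30.6 0 85;0 0 0 -26 -30.6 0 85;0 0 0 -26 -30.6 0 85;0 0 0 -26 -30.6 0 85;0 0 0 -26 -30.6 0 85", newtons=30)

```text
time: 1.07
tool_pos: [0.366, 0.3049, 0.2286]
tcp_rot: [0.635, 3.076, 0.006]
wrist_force: [0.9, -0.5, -0.4]
width: 0.996
```

Call:
servo_tool(targets="0 0 0.124 0 0 0 85;0 0 0.124 0 0 0 85;0 0 0.124 0 0 0 85;0 0 0.124 0 0 0 85;0 0 0.124 0 0 0 85;0 0 0.124 0 0 0 85;0 0 0.124 0 0 0 85;0 0 0.124 0 0 0 85")

```text
time: 1.73
tool_pos: [0.3691, 0.2939, 0.2307]
tcp_rot: [2.037, 2.388, 0.009]
wrist_force: [-0.8, -0.3, 0.1]
width: 0.993
```

Call:
servo_tool(targets="0 0 0.124 0 0 0 65;0 0 0.124 0 0 0 65;0 0 0.124 0 0 0 65;0 0 0 0 0 0 65")

```text
time: 2.07
tool_pos: [0.3692, 0.2939, 0.2316]
tcp_rot: [2.45, 1.963, 0.013]
wrist_force: [0.6, -1.1, -0.1]
width: 0.764
```

```bash
cat >> h.py <<'E'
def delta(p,phi):
    s=bot.read_state();Rt=R.from_rotvec(s['tcp_rot'])
    c,sn=np.cos(phi),np.sin(phi)
    Rg=R.from_matrix(np.array([[-sn,c,0],[c,sn,0],[0,0,-1.]]))
    print("t",round(float(s['time']),2),"pos",s['tool_pos'],"shift mm",(Rt.inv().apply(np.array(p)-s['tool_pos'])*1e3).round(1),"turn",(Rt.inv()*Rg).as_rotvec().round(4),"F",np.round(s['wrist_force'],1),"w",round(float(s['width'])*85.4,1),"q",np.round(s['q'],2))
E
python3 -c "
from h import *
delta([.4785,-.0785,.2],-.213)"
```

```text
t 2.07 pos [0.3692 0.2939 0.2316] shift mm [-339.8  187.7   30.9] turn [ 0.0064 -0.0054 -0.0067] F [ 0.6 -1.1 -0.1] w 65.2 q [ 0.62 -0.13  2.03 -0.    1.24  0.84]
```

Call:
servo_tool(targets="0 0 0 -34 18.8 3 65;0 0 0 -34 18.8 3 65;0 0 0 -34 18.8 3 65;0 0 0 -34 18.8 3 65;0 0 0 -34 18.8 3 65;0 0 0 -34 18.8 3 65;0 0 0 -34 18.8 3 65;0 0 0 -34 18.8 3 65")

```text
time: 2.73
tool_pos: [0.465, -0.0054, 0.2092]
tcp_rot: [2.402, 2.02, 0.031]
wrist_force: [1.0, 0.5, -0.0]
width: 0.76
```

Call:
servo_tool(targets="0 0 0 -30 15 3 65;0 0 0 -15 8 0 65;0 0 0 0 0 0 65;0 0 0 0 0 0 65")

```text
time: 3.07
tool_pos: [0.4819, -0.0639, 0.206]
tcp_rot: [2.395, 2.023, 0.03]
wrist_force: [-0.3, -0.1, -0.3]
width: 0.757
```

```bash
python3 -c "
from h import *
delta([.4785,-.0785,.2],-.213)
s=bot.read_state();c=read_camera('wrist');cv2.imwrite('pics/w1.png',c['image'][:,:,::-1])
for ce,st in blobs(c['image'],(8,150,100),(22,255,255))[0]: print(ce,st,ray(c,ce,.044,s))
print(proj(c,[.4789,-.0793,.062],s),proj(c,[.4789,-.0793,.044],s))
"
```

```text
t 3.07 pos [ 0.4819 -0.0639  0.206 ] shift mm [-15.   -1.1   5.9] turn [ 0.0171 -0.0111  0.0448] F [-0.3 -0.1 -0.3] w 64.6 q [-0.19 -0.09  2.04  0.01  1.18 -0.03]
[277.9 206.3] [259 187  39  41 987] [ 0.4804 -0.0745  0.044 ]
[321.5 290.7] [309 277  26  28 562] [ 0.5128 -0.1823  0.044 ]
[277.4719 215.842 ] [277.2829 210.8006]
```

View pics/w1.png

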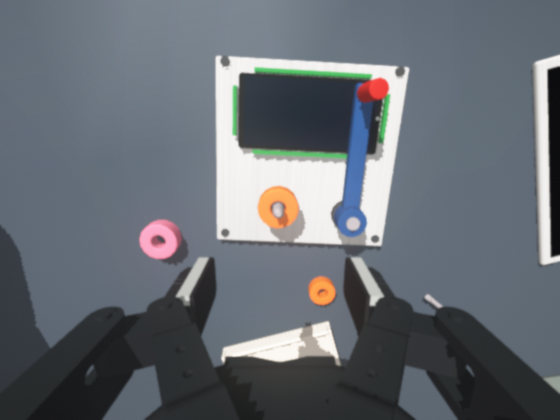

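The wrist view shows the collar on the pin at (278,208), the arm with red knob at (372,90), the small ring at (321,291), the pink ring at (160,239) and the tray at the bottom. I'll straighten the tool and descend partway.

Call:
servo_tool(targets="0.017 -0.011 0.045 -14 -1 20 65;0 0 0 0 0 30 65;0 0 0 0 0 20 65;0 0 0 0 0 0 65")

```text
time: 3.45
tool_pos: [0.481, -0.073, 0.1375]
tcp_rot: [2.432, 1.98, 0.009]
wrist_force: [-1.0, -0.3, -0.7]
width: 0.759
```

```bash
python3 -c "
from h import *
delta([.479,-.0775,.12],-.213)
s=bot.read_state();c=read_camera('wrist');cv2.imwrite('pics/w2.png',cv2.resize(c['image'][120:400,160:400],None,fx=2,fy=2)[:,:,::-1])
for ce,st in blobs(c['image'],(8,150,100),(22,255,255))[0]: print(ce,st,ray(c,ce,.044,s))
print(proj(c,[.479,-.0775,.062],s),proj(c,[.479,-.0775,.044],s))
"
```

```text
t 3.45 pos [ 0.481  -0.073   0.1375] shift mm [-4.8 -1.2 17.5] turn [ 0.0072 -0.0012  0.0089] F [-1.  -0.3 -0.7] w 64.9 q [-0.2  -0.02  2.1   0.    1.05  0.  ]
[279.5 216. ] [ 255  191   50   52 1646] [ 0.4805 -0.074   0.044 ]
[336.4 314.4] [321 298  33  34 849] [ 0.5124 -0.1774  0.044 ]
[278.6409 227.7785] [278.5376 220.3133]
```

View pics/w2.png

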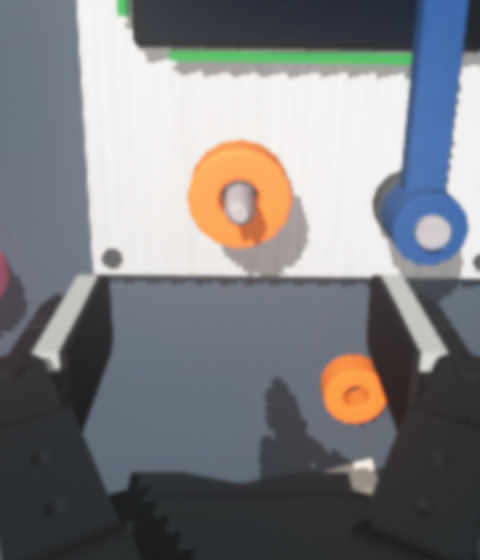

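Call:
servo_tool(targets="0.007 -0.001 0.009 -4.5 -0.7 20 65;0 0 0 0 0 25 65;0 0 0 0 0 25 65;0 0 0 0 0 10 65;0 0 0 0 0 0 65")

```text
time: 3.92
tool_pos: [0.4872, -0.0731, 0.0659]
tcp_rot: [2.426, 1.979, 0.017]
wrist_force: [-0.7, 0.7, 0.4]
width: 0.758
```

```bash
python3 -c "
from h import *
delta([.4797,-.077,.019],-.213)"
```

```text
t 3.92 pos [ 0.4872 -0.0731  0.0659] shift mm [-5.4 -7.3 46.8] turn [ 0.0155 -0.0018  0.0109] F [-0.7  0.7  0.4] w 64.7 q [-0.2   0.08  2.15  0.    0.89  0.  ]
```

Call:
servo_tool(targets="0.015 -0.002 0.01 -5.4 -7.3 0 65;0 0 0 0 0 0 65")

```text
time: 4.08
tool_pos: [0.4796, -0.0762, 0.0682]
tcp_rot: [2.442, 1.976, 0.0]
wrist_force: [-2.0, -0.1, 0.2]
width: 0.761
```

```bash
python3 -c "
from h import *
delta([.4797,-.077,.019],-.213)"
```

```text
t 4.08 pos [ 0.4796 -0.0762  0.0682] shift mm [-0.7  0.2 49.2] turn [0.0008 0.0004 0.0028] F [-2.  -0.1  0.2] w 65.0 q [-0.21  0.07  2.15 -0.    0.91  0.  ]
```

Call:
servo_tool(targets="0 0 0 -0.5 -1 13 65;0 0 0 0 -1 13 65;0 0 0 0 -1 12 65;0 0 0 0 -0.5 8 65;0 0 0 0 0 3 65;0 0 0 0 0 0 65")

```text
time: 4.58
tool_pos: [0.4824, -0.0778, 0.0231]
tcp_rot: [2.433, 1.968, 0.015]
wrist_force: [-0.1, -1.0, -0.3]
width: 0.761
```

```bash
python3 -c "
from h import *
delta([.4797,-.077,.019],-.213)"
```

```text
t 4.58 pos [ 0.4824 -0.0778  0.0231] shift mm [ 0.2 -2.9  4.1] turn [0.0156 0.0003 0.0024] F [-0.1 -1.  -0.3] w 65.0 q [-0.21  0.14  2.19 -0.    0.8   0.  ]
```

Call:
servo_tool(targets="0.015 0 0 0 -2.9 4 65;0 0 0 0 0 0 65;0 0 0 0 0 0 40;0 0 0 0 0 0 40;0 0 0 0 0 0 38;0 0 0 0 0 0 38", newtons=35)

```text
time: 5.08
tool_pos: [0.4813, -0.0776, 0.0207]
tcp_rot: [2.441, 1.974, 0.002]
wrist_force: [-0.4, -0.1, -0.7]
width: 0.495
```

```bash
python3 -c "
from h import *
delta([.4797,-.077,.019],-.213)
s=bot.read_state();c=read_camera('wrist');cv2.imwrite('pics/w3.png',c['image'][:,:,::-1])"
```

```text
t 5.08 pos [ 0.4813 -0.0776  0.0207] shift mm [ 0.3 -1.7  1.7] turn [0.0022 0.0003 0.0021] F [-0.4 -0.1 -0.7] w 42.3 q [-0.21  0.15  2.18 -0.    0.81  0.  ]
```

View pics/w3.png

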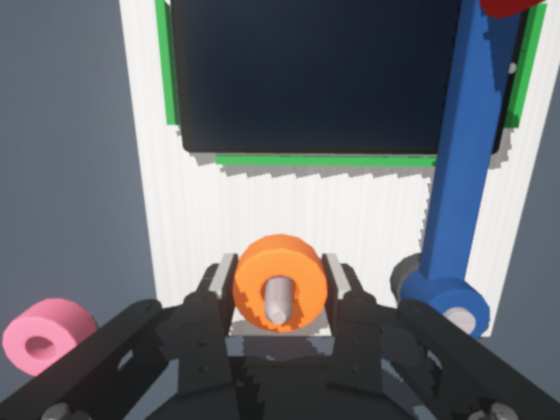

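Both pads are on the collar at (280,282), opening 42–43 mm. Lifting straight up.

Call:
servo_tool(targets="0 0 0 0 0 -5 38;0 0 0 0 0 -8 38;0 0 0 0 0 -8 38;0 0 0 0 0 0 38")

```text
time: 5.47
tool_pos: [0.4809, -0.0775, 0.0435]
tcp_rot: [2.442, 1.975, 0.001]
wrist_force: [-0.3, -0.0, -1.0]
width: 0.497
```

```bash
python3 -c "
from h import *
delta([.4797,-.077,.075],-.213)"
```

```text
t 5.47 pos [ 0.4809 -0.0775  0.0435] shift mm [  0.2  -1.2 -31.5] turn [0.0016 0.0003 0.0023] F [-0.3 -0.  -1. ] w 42.4 q [-0.21  0.11  2.17 -0.    0.86  0.  ]
```

Call:
servo_tool(targets="0 0 0 0 0 -9 38;0 0 0 0 0 -9 38;0 0 0 0 0 -9 38;0 0 0 0 0 -5 38;0 0 0 0 0 0 38;0 0 0 0 0 0 38")

```text
time: 5.97
tool_pos: [0.4823, -0.0778, 0.0816]
tcp_rot: [2.439, 1.972, 0.006]
wrist_force: [0.1, 0.5, -1.7]
width: 0.5
```

```bash
python3 -c "
from h import *
delta([.4493,-.3231,.075],-.213)
c=read_camera('wrist');cv2.imwrite('pics/w4.png',c['image'][:,:,::-1])
c=read_camera('scene');cv2.imwrite('pics/s4.png',cv2.resize(c['image'][95:270,190:390],None,fx=3,fy=3)[:,:,::-1])"
```

```text
t 5.97 pos [ 0.4823 -0.0778  0.0816] shift mm [-246.8   19.     6.8] turn [0.0063 0.0003 0.0023] F [ 0.1  0.5 -1.7] w 42.7 q [-0.21  0.06  2.14 -0.    0.94  0.  ]
```

View pics/w4.png

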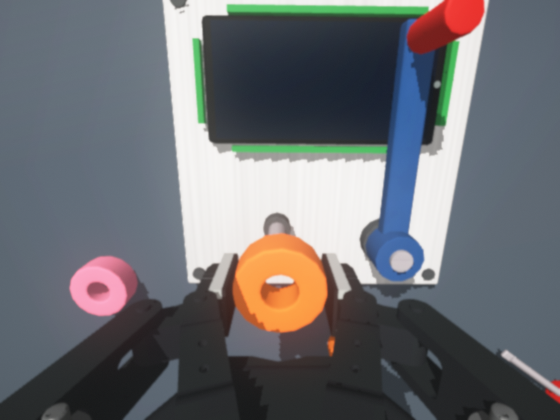

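View pics/s4.png

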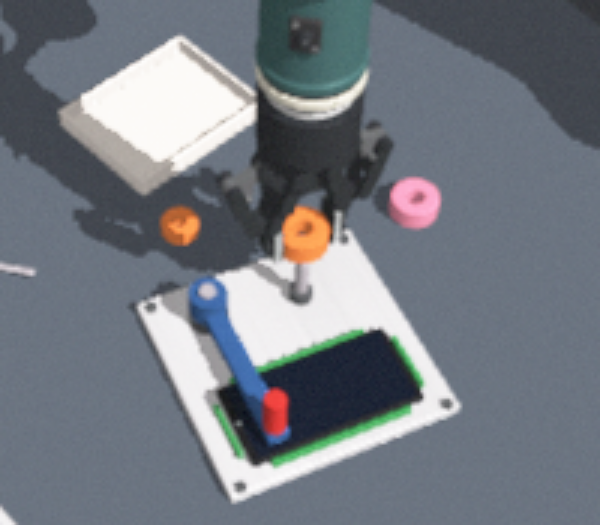

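Collar is held in the fingers and clear of the pin; the bare pin shows at (278,225). Carrying it to the tray.

Call:
servo_tool(targets="0 0 0 -20 1.5 0 38;0 0 0 -30 2.5 0 38;0 0 0 -30 2.5 0 38;0 0 0 -30 2.5 0 38;0 0 0 -30 2.5 0 38;0 0 0 -30 2.5 0 38;0 0 0 -30 2.5 0 38;0 0 0 -20 2 0 38")

```text
time: 6.73
tool_pos: [0.4507, -0.2996, 0.0757]
tcp_rot: [-2.43, -1.984, -0.002]
wrist_force: [0.5, -0.4, 0.6]
width: 0.499
```

Call:
servo_tool(targets="0 0 0 -15 2 0 38;0 0 0 -10 0 0 38;0 0 0 0 0 0 38;0 0 0 0 0 0 38")

```text
time: 7.07
tool_pos: [0.4451, -0.3295, 0.0729]
tcp_rot: [-2.433, -1.974, 0.0]
wrist_force: [-0.7, -0.2, -0.3]
width: 0.501
```

```bash
python3 -c "
from h import *
delta([.4493,-.3231,.04],-.213)
c=read_camera('top');cv2.imwrite('pics/t5.png',cv2.resize(c['image'][150:350,250:500],None,fx=3,fy=3)[:,:,::-1])
c=read_camera('wrist');cv2.imwrite('pics/w5.png',c['image'][:,:,::-1])"
```

```text
t 7.07 pos [ 0.4451 -0.3295  0.0729] shift mm [ 6.9  3.  32.9] turn [-0.0063 -0.0048  0.0054] F [-0.7 -0.2 -0.3] w 42.8 q [-0.68  0.19  2.01  0.    0.95 -0.48]
```

View pics/w5.png

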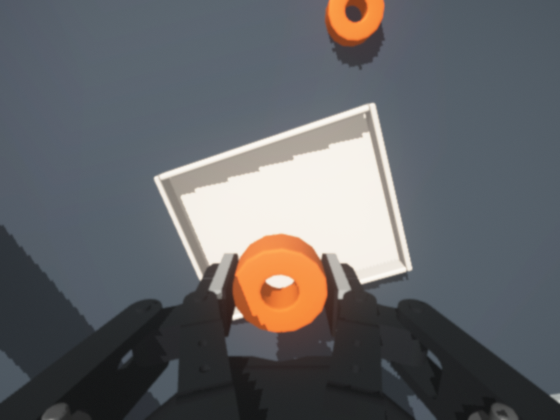

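```bash
python3 -c "
from h import *
s=bot.read_state();c=read_camera('wrist')
for p in [(158,178),(372,105),(410,270)]: print(ray(c,p,.02,s))
cs,_=np.array([[75,60],[-75,60],[75,-60]]),0
t=np.array([.4493,-.3231]);a=.108;M=np.array([[np.cos(a),-np.sin(a)],[np.sin(a),np.cos(a)]])
print([ (M@(p/1e3)+t).round(4) for p in cs])
"
```

```text
[ 0.3734 -0.2747  0.02  ]
[ 0.5166 -0.2583  0.02  ]
[ 0.5301 -0.3755  0.02  ]
[array([ 0.5174, -0.2554]), array([ 0.3683, -0.2715]), array([ 0.5303, -0.3747])]
```

Call:
servo_tool(targets="0 0 0 5 2.5 15 38;0 0 0 0 -0.5 15 38;0 0 0 0 -0.5 15 38;0 0 0 0 0 8 38;0 0 0 0 0 0 38;0 0 0 0 0 0 38")

```text
time: 7.72
tool_pos: [0.4504, -0.3182, 0.0202]
tcp_rot: [-2.426, -1.987, -0.002]
wrist_force: [-0.2, -0.4, 0.4]
width: 0.501
```

```bash
python3 -c "
from h import *
delta([.4493,-.3231,.002],-.213)"
```

```text
t 7.72 pos [ 0.4504 -0.3182  0.0202] shift mm [-5.1 -0.1 18.2] turn [-0.0034 -0.0044  0.0145] F [-0.2 -0.4  0.4] w 42.8 q [-0.66  0.26  2.04  0.    0.85 -0.47]
```

Call:
servo_tool(targets="0 0 0 -2 0 6 38;0 0 0 0 0 5 38;0 0 0 0 0 3 38;0 0 0 0 0 0 38;0 0 0 0 0 0 38")

```text
time: 8.13
tool_pos: [0.4518, -0.3208, 0.0075]
tcp_rot: [-2.428, -1.991, -0.004]
wrist_force: [0.5, -0.9, -0.3]
width: 0.502
```

Call:
servo_tool(targets="0 0 0 0 0 2 38;0 0 0 0 0 0 38")

```text
time: 8.3
tool_pos: [0.4521, -0.3212, 0.0058]
tcp_rot: [-2.429, -1.991, -0.004]
wrist_force: [-0.4, 0.0, -1.5]
width: 0.498
```

Call:
servo_tool(targets="0 0 0 0 0 2 38;0 0 0 0 0 0 38")

```text
time: 8.47
tool_pos: [0.4523, -0.3216, 0.004]
tcp_rot: [2.43, 1.991, 0.004]
wrist_force: [-0.5, 0.4, -0.8]
width: 0.498
```

Call:
servo_tool(targets="0 0 0 0 0 2 38;0 0 0 0 0 0 38")

```text
time: 8.63
tool_pos: [0.453, -0.3222, 0.0025]
tcp_rot: [2.429, 1.99, 0.005]
wrist_force: [-0.3, -0.3, -0.1]
width: 0.497
```

Call:
servo_tool(targets="0 0 0 0 0 1.5 38;0 0 0 0 0 0 38")

```text
time: 8.8
tool_pos: [0.4534, -0.3226, 0.0027]
tcp_rot: [2.429, 1.99, 0.005]
wrist_force: [0.2, -0.1, -1.0]
width: 0.497
```

Call:
servo_tool(targets="0 0 0 0 0 2 38;0 0 0 0 0 0 38")

```text
time: 8.97
tool_pos: [0.4541, -0.3231, 0.0028]
tcp_rot: [2.428, 1.989, 0.005]
wrist_force: [1.0, -0.4, -0.6]
width: 0.503
```

Call:
servo_tool(targets="0 0 0 0 0 1.5 38;0 0 0 0 0 0 38")

```text
time: 9.13
tool_pos: [0.4548, -0.3236, 0.0025]
tcp_rot: [2.427, 1.989, 0.005]
wrist_force: [-0.2, 0.8, -0.3]
width: 0.498
```

Height has stopped falling at TCP 2.5 mm, so the collar's underside is on or within about 2 mm of the tray floor. Releasing.

Call:
servo_tool(targets="0 0 0 0 0 0 47;0 0 0 0 0 0 52;0 0 0 0 0 0 60;0 0 0 0 0 0 62;0 0 0 0 0 0 62;0 0 0 0 0 0 62")

```text
time: 9.63
tool_pos: [0.4541, -0.323, 0.0006]
tcp_rot: [2.428, 1.989, 0.005]
wrist_force: [-0.8, 0.4, 0.6]
width: 0.727
```

```bash
python3 -c "
from h import *
delta([.4493,-.3231,.1],-.213)
c=read_camera('wrist');cv2.imwrite('pics/w6.png',c['image'][:,:,::-1])"
```

```text
t 9.63 pos [ 0.4541 -0.323   0.0006] shift mm [ -1.   -4.2 -99.4] turn [ 0.004  -0.0007  0.0151] F [-0.8  0.4  0.6] w 62.1 q [-0.66  0.29  2.04  0.    0.8  -0.47]
```

View pics/w6.png

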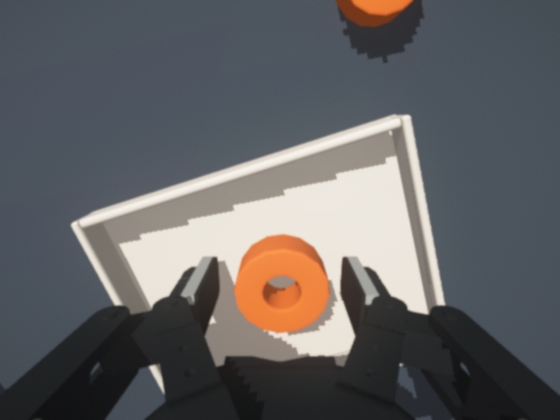

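The collar sits free on the tray floor at (282,290) with both pads clear. Retreating straight up, then back over to the knob.

Call:
servo_tool(targets="0 0 0 0 0 -8 62;0 0 0 0 0 -12 62;0 0 0 0 0 -15 62;0 0 0 0 0 -20 62;0 0 0 0 0 -30 62;0 0 0 0 0 -35 62;0 0 0 0 0 -10 62;0 0 0 0 0 0 62")

```text
time: 10.35
tool_pos: [0.4524, -0.3221, 0.1406]
tcp_rot: [2.43, 1.991, 0.004]
wrist_force: [0.5, -0.0, -0.0]
width: 0.728
```

```bash
python3 -c "
from h import *
delta([.5814,.0213,.13],-.213)
s=bot.read_state();c=read_camera('wrist');cv2.imwrite('pics/w7.png',c['image'][:,:,::-1])
for ce,st in blobs(c['image'],(8,150,100),(22,255,255))[0]: print(ce,st,ray(c,ce,.02,s))
"
```

```text
t 10.35 pos [ 0.4524 -0.3221  0.1406] shift mm [362.1  59.   11.3] turn [ 0.0019 -0.0017  0.0151] F [ 0.5 -0.  -0. ] w 62.2 q [-0.67  0.11  1.96  0.    1.07 -0.47]
[327.6  52. ] [ 307   29   42   47 1347] [ 0.5135 -0.206   0.02  ]
[282.3 205.7] [ 260  182   46   48 1485] [ 0.4542 -0.3224  0.02  ]
```

View pics/w7.png

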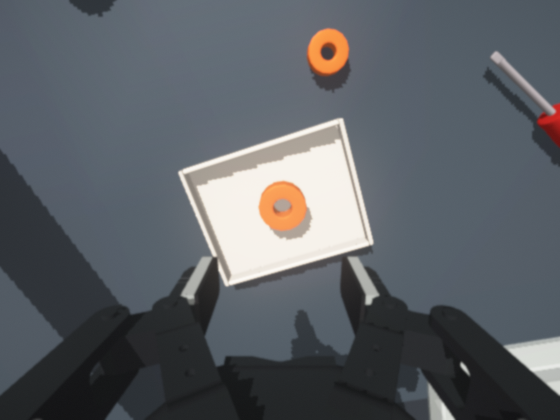

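Call:
servo_tool(targets="0 0 0.015 33 5.4 0 50;0 0 0 33 5.4 0 50;0 0 0 33 5.4 0 50;0 0 0 33 5.4 0 50;0 0 0 33 5.4 0 50;0 0 0 33 5.4 0 50;0 0 0 33 5.4 0 50;0 0 0 33 5.4 0 50")

```text
time: 11.07
tool_pos: [0.5469, -0.0691, 0.1313]
tcp_rot: [-2.454, -1.953, 0.01]
wrist_force: [0.3, -0.2, 0.4]
width: 0.584
```

Call:
servo_tool(targets="0 0 0 30 5 0 50;0 0 0 20 3 0 50;0 0 0 0 0 0 50;0 0 0 0 0 0 50")

```text
time: 11.4
tool_pos: [0.5637, -0.0127, 0.1241]
tcp_rot: [-2.44, -1.957, 0.019]
wrist_force: [-0.8, 0.6, 0.3]
width: 0.587
```

```bash
python3 -c "
from h import *
delta([.5814,.0213,.13],-.213)
s=bot.read_state();c=read_camera('wrist');cv2.imwrite('pics/w8.png',c['image'][:,:,::-1])
for lo,hi in [((0,150,80),(5,255,255)),((174,150,80),(180,255,255))]:
  for ce,st in blobs(c['image'],lo,hi)[0]: print(ce,st,ray(c,ce,.078,s))
print(proj(c,[.5814,.0213,.078],s),proj(c,[.5814,.0213,.038],s))
"
```

```text
t 11.4 pos [ 0.5637 -0.0127  0.1241] shift mm [37.   9.8 -6.1] turn [-0.0184  0.0007 -0.0059] F [-0.8  0.6  0.3] w 50.1 q [-0.07  0.16  1.94  0.    1.06  0.15]
[300.  175.9] [287 160  28  32 669] [0.5834 0.0246 0.078 ]
[296.6 162.5] [287 159  23  11  28] [0.583  0.0334 0.078 ]
[294.1 186. ] [286 172  24  21  44] [0.5784 0.0191 0.078 ]
[297.9529 181.6702] [295.8251 171.2689]
```

View pics/w8.png

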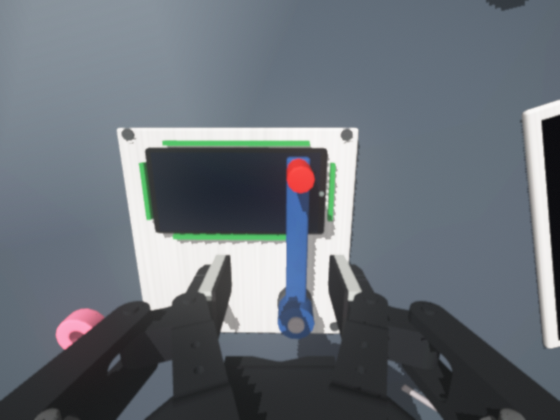

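Knob top is at (300,179), within about 3 mm of the prediction. Moving over it.

Call:
servo_tool(targets="-0.018 0 -0.006 20 5 -5 50;0 0 0 20 5 0 50;0 0 0 0 0 0 50;0 0 0 0 0 0 50")

```text
time: 11.78
tool_pos: [0.5785, 0.0197, 0.1252]
tcp_rot: [-2.448, -1.964, 0.011]
wrist_force: [0.4, 0.1, 0.4]
width: 0.582
```

```bash
python3 -c "
from h import *
delta([.5822,.0228,.052],-.213)
s=bot.read_state();c=read_camera('wrist');cv2.imwrite('pics/w9.png',c['image'][120:380,160:420][:,:,::-1])
for lo,hi in [((0,150,80),(5,255,255)),]:
  for ce,st in blobs(c['image'],lo,hi)[0]: print(ce,st,ray(c,ce,.078,s))
print(proj(c,[.5822,.0228,.078],s),proj(c,[.5814,.0213,.038],s))
"
```

```text
t 11.78 pos [0.5785 0.0197 0.1252] shift mm [ 4.1  3.4 73.2] turn [-0.0067  0.004  -0.0054] F [0.4 0.1 0.4] w 49.7 q [-0.01  0.18  1.91 -0.    1.06  0.21]
[287.2 222.6] [275 204  26  37 752] [0.5842 0.0276 0.078 ]
[285.7296 229.8273] [284.4789 214.019 ]
```

View pics/w9.png

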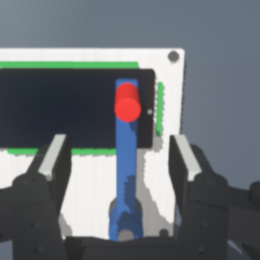

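Call:
servo_tool(targets="-0.006 0.004 -0.005 5 4 10 50;0 0 0 0 -1 20 50;0 0 0 0 -1 10 50;0 0 0 0 0 0 50")

```text
time: 12.17
tool_pos: [0.5813, 0.0199, 0.0829]
tcp_rot: [2.449, 1.966, 0.002]
wrist_force: [-0.7, 0.2, -1.2]
width: 0.586
```

```bash
python3 -c "
from h import *
delta([.583,.0238,.048],-.213)"
```

```text
t 12.17 pos [0.5813 0.0199 0.0829] shift mm [ 4.2  0.7 34.9] turn [ 0.0015 -0.0002 -0.0051] F [-0.7  0.2 -1.2] w 50.0 q [-0.01  0.22  1.95 -0.    0.97  0.21]
```

Call:
servo_tool(targets="0 0 -0.005 4 0 5 50;0 0 0 0 -1 12 50;0 0 0 0 -1 12 50;0 0 0 0 0 6 50;0 0 0 0 0 0 50")

```text
time: 12.58
tool_pos: [0.5796, 0.0232, 0.044]
tcp_rot: [2.446, 1.971, 0.0]
wrist_force: [-0.3, 0.1, 0.5]
width: 0.586
```

```bash
python3 -c "
from h import *
delta([.583,.0238,.048],-.213)
c=read_camera('wrist');cv2.imwrite('pics/w10.png',c['image'][:,:,::-1])"
```

```text
t 12.58 pos [0.5796 0.0232 0.044 ] shift mm [ 1.3  3.2 -4. ] turn [ 0.0006  0.0002 -0.0012] F [-0.3  0.1  0.5] w 50.1 q [-0.    0.27  1.97 -0.    0.9   0.21]
```

View pics/w10.png

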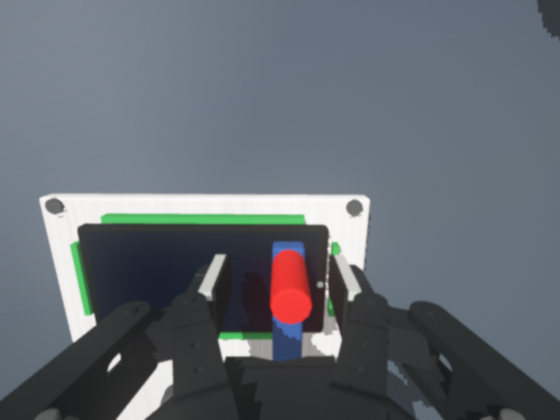

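Call:
servo_tool(targets="0 0 0 1 3.5 -3 50;0 0 0 0 0 0 30;0 0 0 0 0 0 14;0 0 0 0 0 0 14;0 0 0 0 0 0 14;0 0 0 0 0 0 14", newtons=40)

```text
time: 13.13
tool_pos: [0.5846, 0.0238, 0.0489]
tcp_rot: [2.444, 1.971, 0.002]
wrist_force: [-0.9, 0.1, -3.1]
width: 0.198
```

```bash
python3 -c "
from h import *
delta([.583,.0238,.048],-.213)
c=read_camera('wrist');cv2.imwrite('pics/w11.png',c['image'][:,:,::-1])"
```

```text
t 13.13 pos [0.5846 0.0238 0.0489] shift mm [-0.3 -1.6  0.9] turn [ 0.0021 -0.0002 -0.0005] F [-0.9  0.1 -3.1] w 16.9 q [-0.    0.27  1.96 -0.    0.91  0.21]
```

View pics/w11.png

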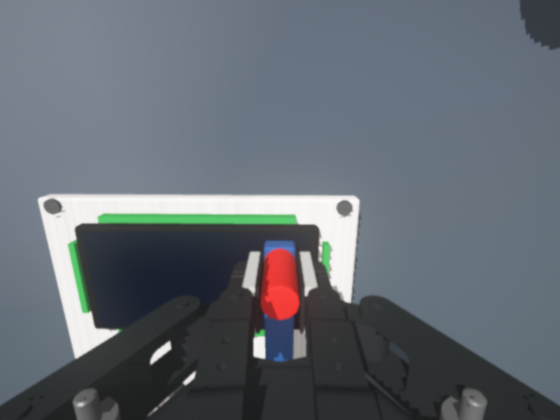

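Knob is gripped (opening 17 mm). Starting the swing: about tool -z, along tool -y.

Call:
servo_tool(targets="0 0 -0.1 -0.6 -13 0 14;0 0 -0.1 -0.6 -13 0 14;0 0 -0.1 -0.6 -13 0 14;0 0 0 0 0 0 14")

```text
time: 13.52
tool_pos: [0.5461, 0.0267, 0.049]
tcp_rot: [2.11, 2.324, 0.006]
wrist_force: [1.4, -1.3, -6.5]
width: 0.196
```

```bash
cat >> h.py <<'E'
def arc():
    s=bot.read_state();p=s['tool_pos'][:2]-np.array([.5563,-.1035]);
    Rt=R.from_rotvec(s['tcp_rot']).as_matrix();phi=np.arctan2(Rt[1,1],Rt[0,1])
    print("t",s['time'].round(2),"rad",np.hypot(*p)*1e3,"theta pos",np.arctan2(-p[0],p[1])+.213,"theta yaw",phi+.213,"z",s['tool_pos'][2],"tilt",Rt[:,2],"F",s['wrist_force'],"M",s['torque'],"w",s['width']*85.4)
    Ft=Rt.T@s['wrist_force'];print("F tool",Ft,"q",s['q'])
E
python3 -c "
from h import *
arc()"
```

```text
Traceback (most recent call last):
  File "h.py", line 32, in arc
    print("t",s['time'].round(2),"rad",np.hypot(*p)*1e3,"theta pos",np.arctan2(-p[0],p[1])+.213,"theta yaw",phi+.213,"z",s['tool_pos'][2],"tilt",Rt[:,2],"F",s['wrist_force'],"M",s['torque'],"w",s['width']*85.4)
              ^^^^^^^^^^^^^^^
AttributeError: 'float' object has no attribute 'round'
```

```bash
sed -i "s/s\['time'\].round(2)/s['time']/; s/s=bot.read_state();p=s/s={k:np.array(v) for k,v in bot.read_state().items()};p=s/" h.py
python3 -c "
from h import *
arc()"
```

```text
t 13.5167 rad 130.56226566597073 theta pos 0.29153502118158087 theta yaw 0.3091969475299179 z 0.04900804621180023 tilt [ 0.0045  0.0009 -1.    ] F [ 1.4384 -1.332  -6.4776] M [-0.1621 -0.0032 -0.2412] w 16.766147447391948
F tool [-1.4671  1.2744  6.4827] q [ 0.0027  0.2056  2.0434  0.0012  0.8881 -0.0943]
```

Call:
servo_tool(targets="0 0 -0.1 -0.6 -13 0.5 14;0 0 -0.1 -0.6 -13 0.5 14;0 0 -0.1 -0.6 -13 0 14;0 0 0 0 0 0 14")

```text
time: 13.85
tool_pos: [0.5101, 0.0192, 0.0491]
tcp_rot: [1.736, 2.611, 0.015]
wrist_force: [5.0, -1.0, -11.1]
width: 0.196
```

```bash
python3 -c "
from h import *
arc()"
```

```text
t 13.85 rad 131.1488988901287 theta pos 0.5728832229302409 theta yaw 0.6102326255690272 z 0.049089292834715664 tilt [ 0.01    0.0051 -0.9999] F [  4.9507  -1.021  -11.1409] M [-0.1741 -0.1666 -0.0211] w 16.718762972646555
F tool [-2.866   4.0453 11.1845] q [-0.0147  0.1392  2.123   0.0069  0.8695 -0.4163]
```

Call:
servo_tool(targets="0 0 -0.1 -0.6 -13 1.5 14;0 0 -0.1 -0.6 -13 1.5 14;0 0 -0.08 -0.6 -13 1.5 14;0 0 0 0 0 0 14")

```text
time: 14.18
tool_pos: [0.4825, 0.0049, 0.0491]
tcp_rot: [1.366, 2.818, 0.035]
wrist_force: [5.4, -1.2, -17.3]
width: 0.196
```

```bash
python3 -c "
from h import *
arc()"
```

```text
t 14.1833 rad 131.18077327573687 theta pos 0.8106623438371298 theta yaw 0.88089865878743 z 0.049105325082931736 tilt [ 0.0187  0.0158 -0.9997] F [  5.3997  -1.1873 -17.3196] M [-0.5908 -0.2068 -0.0691] w 16.763312183661156
F tool [-4.29    3.0789 17.3969] q [-0.0535  0.0836  2.1861  0.0222  0.8542 -0.7358]
```

```bash
python3 -c "
from h import *
delta([.4825,.0049,.046],.881-.213)"
```

```text
t 14.18 pos [0.4825 0.0049 0.0491] shift mm [-0.  -0.1  3.1] turn [ 0.0245 -0.0008 -0.0001] F [  5.4  -1.2 -17.3] w 16.8 q [-0.05  0.08  2.19  0.02  0.85 -0.74]
```

Call:
servo_tool(targets="0.024 0 0 0 -3 3 14;0 0 0 0 0 1 14")

```text
time: 14.35
tool_pos: [0.4845, 0.0062, 0.0489]
tcp_rot: [1.388, 2.816, 0.013]
wrist_force: [0.1, 4.0, -4.3]
width: 0.195
```

```bash
python3 -c "
from h import *
arc()"
```

```text
t 14.35 rad 131.12165079458322 theta pos 0.7927859252387504 theta yaw 0.8675182200047078 z 0.04886668680880921 tilt [ 0.0057  0.0063 -1.    ] F [ 0.0786  4.0409 -4.3211] M [ 0.5683 -0.0108 -0.1314] w 16.66573686868458
F tool [3.1515 2.4863 4.3467] q [-0.0433  0.0957  2.173   0.0085  0.8675 -0.7033]
```

Call:
servo_tool(targets="0.008 0 -0.08 -0.6 -14 2 14;0.008 0 -0.08 -0.6 -14 2 14;0.008 0 -0.08 -0.6 -14 2 14")

```text
time: 14.6
tool_pos: [0.46, -0.0138, 0.0486]
tcp_rot: [-1.056, -2.949, -0.003]
wrist_force: [-5.3, 13.4, 14.5]
width: 0.196
```

```bash
python3 -c "
from h import *
arc()"
```

```text
t 14.6 rad 131.55917224802025 theta pos 1.033759228903071 theta yaw 1.0958525349453097 z 0.048647031860055964 tilt [-0.0084  0.0049 -1.    ] F [-5.2817 13.3589 14.5112] M [2.2812 0.4432 0.0536] w 16.721727866630367
F tool [ 12.7013   6.944  -14.401 ] q [-0.0873  0.0606  2.2118  0.0054  0.878  -0.9736]
```

Call:
servo_tool(targets="0 0 -0.07 0.8 -12 0 14;0 0 -0.07 0.8 -12 0 14")

```text
time: 14.77
tool_pos: [0.4471, -0.0295, 0.0491]
tcp_rot: [-0.85, -3.018, -0.011]
wrist_force: [5.0, 5.4, -10.6]
width: 0.197
```

```bash
python3 -c "
from h import *
arc()"
```

```text
t 14.7667 rad 131.95447314292318 theta pos 1.187997068322448 theta yaw 1.234450279991576 z 0.04909790228481741 tilt [-0.0041  0.0082 -1.    ] F [  5.0376   5.4019 -10.5767] M [ 0.6157 -0.8822  0.1766] w 16.854495971150254
F tool [-1.5583  7.1855 10.6002] q [-0.1273  0.0343  2.2385  0.01    0.8738 -1.1552]
```

Call:
servo_tool(targets="0 0 -0.03 0 -9 1 14;0 0 0 0 -7 0.8 14")

```text
time: 14.93
tool_pos: [0.4416, -0.0391, 0.0489]
tcp_rot: [-0.817, -3.028, -0.025]
wrist_force: [5.1, 32.2, 1.7]
width: 0.195
```

```bash
python3 -c "
from h import *
arc()"
```

```text
t 14.9333 rad 131.58361906601453 theta pos 1.2723504635311267 theta yaw 1.2567554748738516 z 0.04892748109250289 tilt [-0.001   0.0168 -0.9999] F [ 5.0902 32.1505  1.7427] M [ 4.5661 -0.8206  0.4468] w 16.636437851669978
F tool [11.7833 30.3694 -1.2062] q [-0.1575  0.0242  2.2495  0.0215  0.8716 -1.2152]
```

Tangential force jumped to 30 N at theta ≈ 1.26, so the arm is against the stop. Easing to a modest steady push and checking.

Call:
servo_tool(targets="0 0 0 0.5 -4 0.3 14;0 0 0 0.5 -4 0.3 14;0 0 0 0 -4 0.3 14")

```text
time: 15.18
tool_pos: [0.442, -0.0379, 0.049]
tcp_rot: [0.852, 3.023, 0.061]
wrist_force: [4.6, 21.7, -1.1]
width: 0.196
```

```bash
python3 -c "
from h import *
arc()
print(bot.read_state()['joint_vel'])
for n in ['wrist','top','scene']:
  c=read_camera(n);im=c['image']
  if n=='wrist':
    for ce,st in blobs(im,(8,150,100),(22,255,255))[0]: print(ce,st)
  else:
    im=cv2.resize(im[170:320,220:470] if n=='top' else im[95:270,190:390],None,fx=3,fy=3)
  cv2.imwrite('pics/e_%s.png'%n,im[:,:,::-1])
arc()"
```

```text
t 15.1833 rad 131.79638255436603 theta pos 1.2626670155979403 theta yaw 1.2339267359495811 z 0.04897250928222277 tilt [ 0.0107  0.0377 -0.9992] F [ 4.5531 21.6907 -1.1054] M [ 2.1011 -0.2744  0.3641] w 16.743759187123043
F tool [ 7.4327 20.8162  1.9698] q [-0.1722  0.0188  2.2554  0.0512  0.864  -1.2266]
[-0.0558 -0.0131  0.0137  0.1077 -0.0178 -0.0514]
[158.4 406. ] [153 401  12  11  40]
t 15.3333 rad 131.80842711076758 theta pos 1.26319625870644 theta yaw 1.2343626046104972 z 0.0489824716397637 tilt [ 0.0103  0.0373 -0.9993] F [ 5.6347 19.994  -2.5643] M [ 2.1113 -0.4753  0.3647] w 16.412379068297028
F tool [ 5.5998 19.8846  3.3658] q [-0.172   0.019   2.2552  0.0506  0.8643 -1.2264]
```

View pics/e_wrist.png

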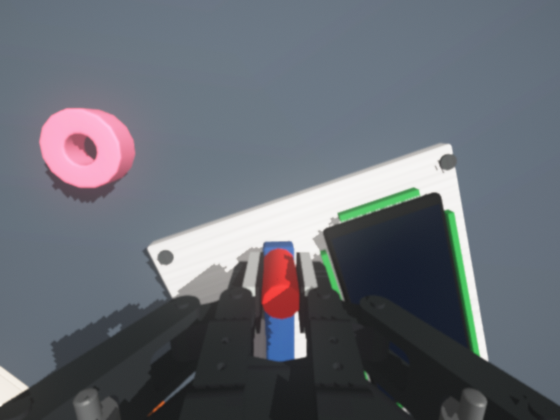

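View pics/e_top.png

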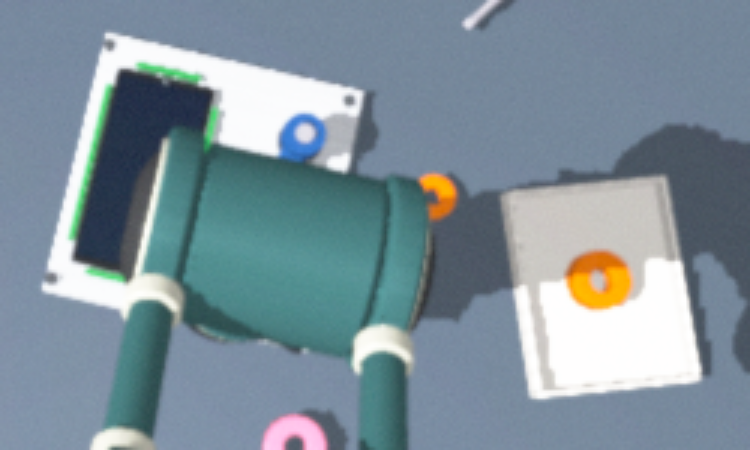

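View pics/e_scene.png

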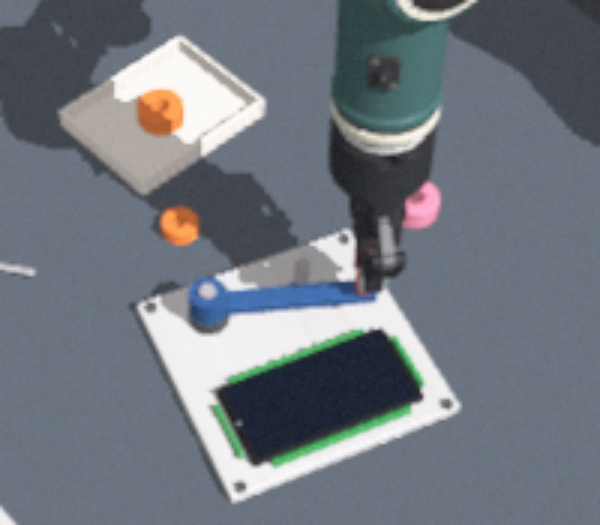

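The scene view shows the blue arm lying against the bare pin, with the knob in the fingers. The phone is in its cradle and the collar is in the tray. The push held at about 20 N through the camera calls with no drift, so I'm handing in.

```bash
python3 -c "
from h import *
from workcell import finish_job
arc(); print(finish_job()); arc()"
```

```text
t 15.3333 rad 131.80842711076758 theta pos 1.26319625870644 theta yaw 1.2343626046104972 z 0.0489824716397637 tilt [ 0.0103  0.0373 -0.9993] F [ 5.6347 19.994  -2.5643] M [ 2.1113 -0.4753  0.3647] w 16.412379068297028
F tool [ 5.5998 19.8846  3.3658] q [-0.172   0.019   2.2552  0.0506  0.8643 -1.2264]
the job is handed in; nothing more can be done
None
the job is handed in; nothing more can be done
```

I lifted the collar off the stop pin, set it down in the tray, swung the spring arm onto the bare pin, and handed the job in at about 15.3 s with the knob still gripped. The hand-in gave no verdict.

**What I did**
- **Collar:** I set it down with its underside within about 2 mm of the tray floor, then released it. A wrist view put its centre about 5 mm from the tray's centre.
- **Arm:** I gripped the red knob at 40 N with the jaws across the arm and swung it until the force jumped to about 30 N at the pin. I then eased to a steady push of about 20 N.

**Last checks**
- **Arm angle:** 1.26 rad from the tool's position and 1.23 rad from its yaw, about 0.03 rad apart and either side of the nominal 1.25. The scene image shows the arm lying against the pin.
- **Steadiness:** position did not change over the last 0.15 s, and the push stayed at about 20 N.
- **Rest of the bench:** the last views show the collar in the tray and the phone in its cradle. The look-alike rings are where they were, and so is the part of the screwdriver in view. I did not recheck the meter, spool and jar at the end, but the tool went nowhere near them.

**Deviations**
- During the swing the wrist showed up to about 17 N vertical and 13 N radial side-load while gripped. I corrected both.
- The tool ended tilted about 2 degrees.
- While lowering the collar, the height stopped falling at a TCP height of 2.5 mm with no clear contact force, so I can't say whether it was already touching the floor when released.

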